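Draw out the telescoping squeegee

TASK

The telescoping squeegee lies in its holder with the clamp bar open. First swing the clamp bar fully shut over the tube, then press the release button on the collar all the way down, then take the squeegee by its neck and pull it straight out, past the first stop, until it is fully out at the second stop. Finish while holding it there fully extended, with the handle still seated in the clamped holder, so that I can tighten its collar; leave the other things on the worktop where they are.

Things in the scene. Friction and masses are not known exactly. Their poses are not given: they have to be found in the camera images.
- holder: Grey tool holder fixed to the worktop: base plate 120x190x12 mm with three U-shaped saddles in which the squeegee lies. Origin on the worktop surface under the middle of the squeegee's tube. Its -y axis is the direction in which the squeegee is pulled out (to the robot's right, turned by at most 0.36 rad); its +x axis points away from the robot; z up.
- squeegee: Telescoping window squeegee, outer part (loose, 0.35 kg, lies in the saddles): 26x26 mm square tube with a black handle at the +y end and a grey collar 36x43x36 mm between two saddles, which keeps it from sliding along. Axes as the holder's. Origin at the underside of the tube, 47 mm above the holder's origin when seated; the tube's axis is 13 mm above this origin, its top 26 mm. It has 2 mm play sideways and 1.5 mm lengthwise, and only the clamp bar keeps it from lifting.
- clamp (a joint): Angle (rad) of the holder's clamp bar. 0 = shut, lying level across the tube; grows as the bar swings up and away from the robot (upright at 1.57; it starts half open, 0.7 to 1.2). Stiff hinge: stays where it is left, needs 5 N at the tab.
- clamp_hinge (a point): Hinge axis of the clamp bar, 42 mm to +x and 37 mm to +y of the holder's origin, 80 mm up; the axis runs along the holder's y. At angle a the bar points from here along (-cos a) x, (+sin a) z of the holder.
- clamp_tab (a point): Middle of the upper face of the black finger tab at the free end of the clamp bar, 88 mm from the hinge axis along the bar and 5 mm above the bar's mid plane. The tab is 26 mm long, 30 mm wide, 10 mm thick; the bar ends 103 mm from the hinge.
- release_button (a joint): Travel (m) of the release button on the collar: 0 = up, 0.006 = fully down. Moves straight down under about 3.5 N and stays down (no spring). The sliding part is locked until it is at least 4.5 mm down.
- button_top (a point): Centre of the flat top of the release button: black, round, 15 mm across, on top of the collar 33 mm to -y of the squeegee's origin; stands 8 mm proud of the collar when up (39 mm above the squeegee's origin), 2 mm when down.
- telescope (a joint): How far (m) the sliding part is drawn out: 0 = in, 0.120 = second stop (a hard stop, the end). The first stop is a spring click on the way: a pull of about 8 N is needed to get over it at 0.054, 2 to 4 N elsewhere; it needs no second press. A weak spring (1 to 3.5 N) draws the part back when it is let go: from beyond the first stop back to about 0.066.
- neck (a point): Middle of the black neck of the sliding part, where it is gripped: a bar 20 mm wide (across), 26 mm high, 50 mm long (along the pull), on the tube's axis 122 mm to -y of the squeegee's origin when in, 60 mm above the worktop. Moves to -y of the squeegee as the part is drawn out. Beyond it is the T-shaped blade head, 120 mm wide and 16 mm high, starting 24 mm from this point; the tube's end is 36 mm behind it.
- mug: Bystander: white mug with a handle, 78x116x101 mm. Origin near the middle of its underside. Leave it alone.
- glass: Bystander: clear drinking glass, 81 mm across, 91 mm high. Origin near the middle of its underside. Leave it alone.
- spice_jar: Bystander: small spice jar with a green cap, 46 mm across, 106 mm high. Origin near the middle of its underside. Leave it alone.
- tape_roll: Bystander: roll of tape lying flat, 98 mm across, 25 mm high. Origin near the middle of its underside. Leave it alone.
- teaspoon: Bystander: teaspoon lying flat, 132x26x9 mm. Origin near the middle of its underside. Leave it alone.
- dosing_cup: Bystander: small steel cup, 58 mm across, 50 mm high. Origin near the middle of its underside. Leave it alone.

How it is judged (in metres and radians):
On the way, in this order (a step that is already met when the one before it is completed fails the run):
1. the clamp bar is shut over the tube (value of joint clamp below 0.06 rad), for 0.2 s.
2. with the clamp shut, the release button is pressed down while the squeegee is still in (value of joint clamp below 0.08 rad and value of joint release_button above 0.0048 m and value of joint telescope below 0.02 m), for 0.1 s.
3. with the clamp shut, the neck is pulled past the first stop (value of joint clamp below 0.08 rad and value of joint telescope above 0.07 m), for 0.05 s.
At the end, for the whole second after the job is handed in: Sliding part out at least 114 of 120 mm and still, held by the fingers with its neck 50 to 75 mm above the worktop; button down; clamp bar shut within 0.08 rad; tube seated within 8 mm along and across, 6 mm down to 8 mm up, tilt under 0.1 rad (value of joint telescope above 0.114 m and velocity of joint telescope below 0.01 m/s and value of joint clamp below 0.08 rad and value of joint release_button above 0.0048 m and contact force between the fingers and telescope above 1.5 N and height (world z) of neck between 0.05 and 0.075 m and x of squeegee in the frame of holder between -0.008 and 0.008 m and y of squeegee in the frame of holder between -0.008 and 0.008 m and z of squeegee in the frame of holder between 0.041 and 0.055 m and angle between squeegee's own z axis and vertical below 0.1 rad); the arm keeps its last pose, push and grip.
It fails at once if the squeegee is lifted or torn out of its holder (z of squeegee in the frame of holder above 0.075 m or y of squeegee in the frame of holder below -0.03 m).
It fails at once if a bystander is knocked over or pushed away (more than 30 mm) (distance of any of mug, glass, spice_jar, tape_roll, teaspoon, dosing_cup from where it was at the start of the episode above 0.03 m).
It also fails if it takes over 48 s, if anything falls off the work surface, if the arm or the gripper's body presses on something with over 40 N, if the wrist force passes 120 N, or if a joint passes its speed limit or range.

ROBOT

A 6-joint arm with a two-finger parallel gripper is mounted at the origin on a cart in front of the work surface, level with it; the furniture and walls round the work are solid. World frame = base frame: x ahead of the robot, y to its left, z up, the work surface at z = 0. Lengths are in mm, angles in rad, forces in N, time in s.
With the tool pointing down it reaches from about 300 to 775 mm from the base axis. Payload 14.6 kg.
Tool frame: the origin (TCP) lies between the finger pads; the fingertips stand 11 mm ahead of it and the grasp point (between the pads) lies 8 mm behind it; z points along the fingers, y is the line along which they close (so a half turn about z gives the same grasp; the last joint's range is limited). The gripper opens to 94 mm and grips with 3 to 60 N. Pads are 16 mm wide; open, the fingers measure 119 mm over their backs; the gripper's body (75 mm by 177 mm) begins 78 mm behind the grasp point.
Start: joints at [1.085, 0.3, 1.521, -0, 1.321, -0.067], TCP at [223.662, 502.459, 216.446] pointing down, gripper open.
Joint ranges: [-3.03, 3.03], [-0.79, 2.21], [0.23, 2.52], [-1.04, 4.18], [0, 3.07], [-2.55, 2.55]. Speed limits (rad/s): [2.22, 2.22, 2.57, 3.14, 3.14, 3.14].

INTERFACE

Orientations are given as [roll, pitch, yaw] about the fixed x, y, z axes, in that order (R = Rz(yaw) Ry(pitch) Rx(roll)).
In Python, from cell import manip gives the robot as it stands. The module is installed in compiled form; this text tells all that it offers.
- The arm moves only by the tool arm_command, never from a script. Its argument "rows" is one flat list of numbers, 5 for each row, row after row: the shift along the world's x, y, z in mm, then the turn about the world's z in degrees, then the finger opening in mm, from 0 to 94. In form: [dx, dy, dz, twist, jaw, dx, dy, dz, twist, jaw, ...]. A call has 1 to 5 rows; each row shifts and turns the commanded pose from where the row before left it; what a row does not reach is not made up. A row lasts 1/8 s, in which the tool goes at most 62.5 mm and 10.7 degrees, less where a joint would pass 70% of its speed; a pose out of reach is approached as far as the arm can. A call is refused whole if a number of a shift passes 62.5 or a number of a turn 10.7, either way. A call with a gripper value outside its range is refused whole. The fingers move at their own pace and stop on an object; "newtons" is the grip in N (left out, the last holds). Time passes only in rows, so rows that do not move let the fingers close. It gives the time, the measured TCP pose, the force and the opening at its end, in the units of the state.
- manip.read_state(): the state, without advancing time (a new reading comes with each control period).
- manip.camera(name): name is "scene" or "top"; returns a dict with "image" (400x640x3 uint8, blue, green, red), "z_map" (400x640 float32, mm along the optical axis (not along the pixel's ray), 0 where there is no reading), "fx", "fy", "cx", "cy" (pixels), "pose" (4x4, takes a point from camera to world coordinates). Camera axes: x right, y down, z forward; pixel columns grow to the right and rows downward; lengths in mm; the calibration is good to about 2 mm. A picture is of the moment at which its call begins.
- manip.sign_off(): hands the job in, once; it reports no verdict.
The state is a dict: "clock": time; "joints": joint angles; "qd": joint speeds; "effort": joint torques, N m; "eef_pos": TCP position; "eef_rot": TCP orientation; "wrist_force": force on the tool from outside, world axes, zero at the start; "moment": the same for the moment, N m; "finger_gap": finger opening in mm.
Only numpy, scipy, OpenCV 4.12 (cv2) and the standard library are available. Lean on these libraries where they do the work, as an engineer would, in place of code of your own. Each camera call takes 0.05 s, during which the arm holds its last target. There are 200 camera calls.

## Working session

There is one attempt and no reset: what is moved stays moved. The work goes in short steps, Python scripts to look and compute and a tool call to move; the robot and the scene stay as the last step left them, time stands still between calls to the robot, and variables do not carry over. Pictures are saved under pics/ and viewed, on a budget of 10 in all, crops included, one or two more only if the job needs it, and the job is handed in when it is done.

Besides the shell and the picture viewer there is one more tool, called after "Emit:" by a JSON object that holds its "op" and its "data". arm_command: Moves the arm, as the interface text tells. Its arguments: {"type":"object","properties":{"rows":{"type":"array","items":{"type":"number"}},"newtons":{"type":"number"}},"required":["rows"]}

```bash
mkdir -p pics; cat > h.py <<'E'
import numpy as np, cv2
from cell import manip
def snap(n,tag):
    c=manip.camera(n); cv2.imwrite(f'pics/{tag}.png',c['image']); np.savez(f'pics/{tag}.npz',**c); return c
def pts(c):
    v,u=np.mgrid[0:400,0:640]; z=c['z_map']
    P=np.stack([(u-c['cx'])/c['fx']*z,(v-c['cy'])/c['fy']*z,z,np.ones_like(z)],-1)
    W=(P@np.array(c['pose']).T)[...,:3]; W[z<=0]=np.nan; return W
E
python3 - <<'E'
from h import *
for n in('scene','top'):
    c=snap(n,n+'0'); print(n,c['fx'],np.round(c['pose'],3).tolist())
print(manip.read_state())
a=cv2.imread('pics/scene0.png');b=cv2.imread('pics/top0.png')
E
```

```text
scene 518.5783518925086 [[0.664, -0.515, 0.543, -223.709], [-0.748, -0.439, 0.498, -565.671], [-0.018, -0.736, -0.676, 1068.421], [0.0, 0.0, 0.0, 1.0]]
top 450.0340357147293 [[-0.01, -0.976, 0.219, 343.896], [-1.0, 0.009, -0.005, 164.098], [0.003, -0.219, -0.976, 1086.964], [0.0, 0.0, 0.0, 1.0]]
{'clock': 0.1, 'joints': array([ 1.08541354e+00,  3.00404820e-01,  1.52150831e+00, -4.62231942e-05,
        1.32070460e+00, -6.65890428e-02]), 'qd': array([-0.00098664, -0.00083023, -0.00235321, -0.0014377 ,  0.00228977,
       -0.00048216]), 'effort': array([-5.46117519e-05, -5.32640147e+01, -3.53289878e+01,  7.09247170e-02,
        2.33915064e-02, -1.35297710e-04]), 'eef_pos': array([223.56620433, 502.26857287, 215.95346733]), 'eef_rot': array([-3.14056687e+00, -2.35341759e-05,  2.72281036e+00]), 'wrist_force': array([ 0.15484881,  0.54353557, -0.02673667]), 'moment': array([-0.03086252,  0.0034078 ,  0.04882267]), 'finger_gap': 94.23865878067629}
```

View pics/top0.png

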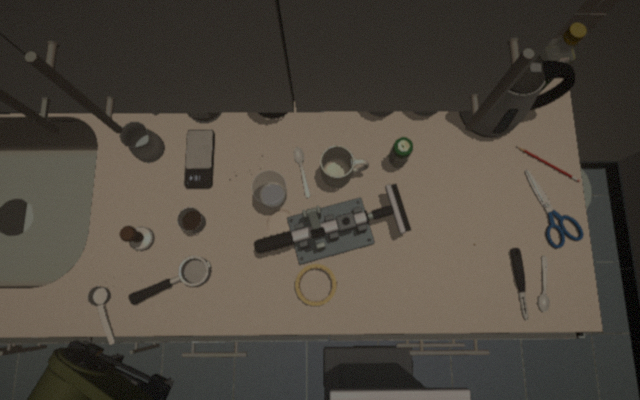

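View pics/scene0.png

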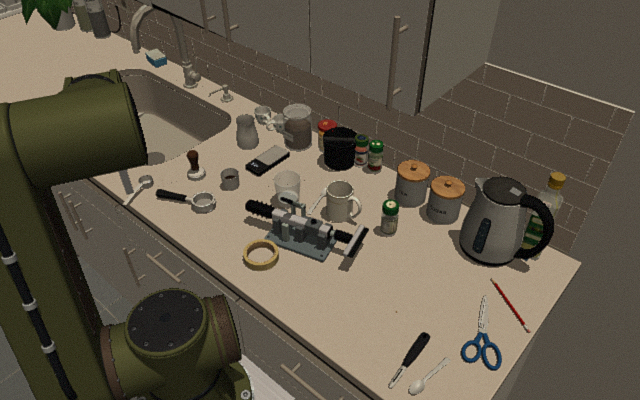

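The top view shows the holder at about (330,230), the squeegee handle at (270,243), the neck at (380,213) and the head at (397,208). The mug is at (337,165), the glass at (269,190), the spoon at (302,170), the jar at (401,150) and the tape at (316,285). The scene view agrees, with the raised clamp tab at about (290,205).

```bash
python3 - <<'E'
from h import *
L={k:dict(np.load(f'pics/{k}0.npz')) for k in('top','scene')}
t=L['top']['image'][140:310,240:425]; s=L['scene']['image'][180:275,235:400]
f=lambda a,k:cv2.convertScaleAbs(cv2.resize(a,None,fx=k,fy=k,interpolation=cv2.INTER_CUBIC),alpha=1.8)
a=f(t,3.0);b=f(s,3.0);w=max(a.shape[1],b.shape[1])
a=f(t,4.3)[:600];cv2.imwrite('pics/c1.png',a[:600,:800]);cv2.imwrite('pics/c2.png',f(s,4.8)[:600,:800])
W=pts(L['top'])
for nm,(lo,hi) in {'tabletop':(-5,5)}.items(): print(np.nanmedian(W[320:330,250:300,2]))
# plate: gray-blue pixels with z 6..20 in region
R=W[180:270,240:420]
for lo,hi in((8,18),(50,66),(66,78),(78,95),(95,160)):
    m=(R[...,2]>lo)&(R[...,2]<hi); P=R[m]; 
    print(lo,hi,m.sum(),np.round(np.nanpercentile(P,[1,50,99],axis=0)).tolist())
E
```

```text
-0.8043227313880834
8 18 2338 [[442.0, 55.0, 8.0], [506.0, 164.0, 11.0], [633.0, 322.0, 17.0]]
50 66 1022 [[460.0, -27.0, 51.0], [535.0, 85.0, 62.0], [627.0, 330.0, 66.0]]
66 78 1745 [[461.0, -11.0, 66.0], [511.0, 163.0, 72.0], [623.0, 327.0, 78.0]]
78 95 320 [[508.0, 102.0, 78.0], [548.0, 198.0, 85.0], [621.0, 334.0, 93.0]]
95 160 262 [[478.0, 168.0, 96.0], [502.0, 187.0, 140.0], [539.0, 203.0, 159.0]]
```

View pics/c1.png

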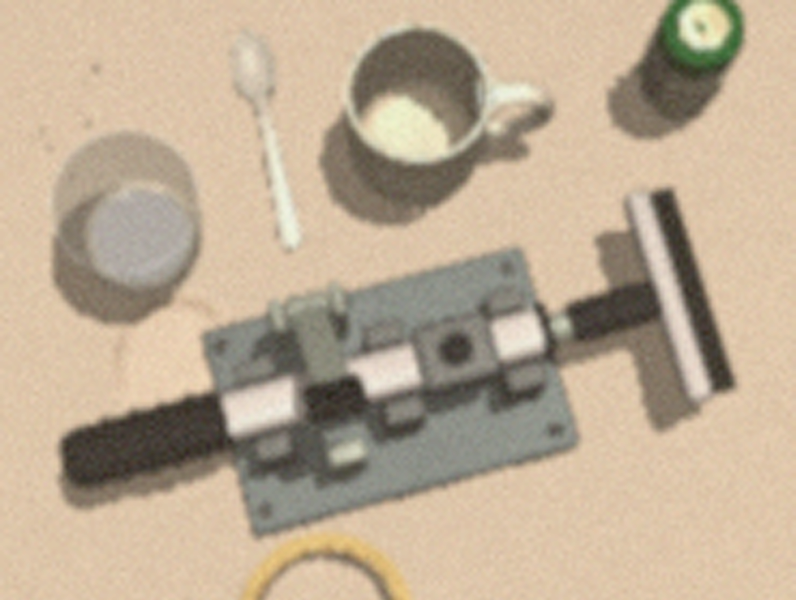

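View pics/c2.png

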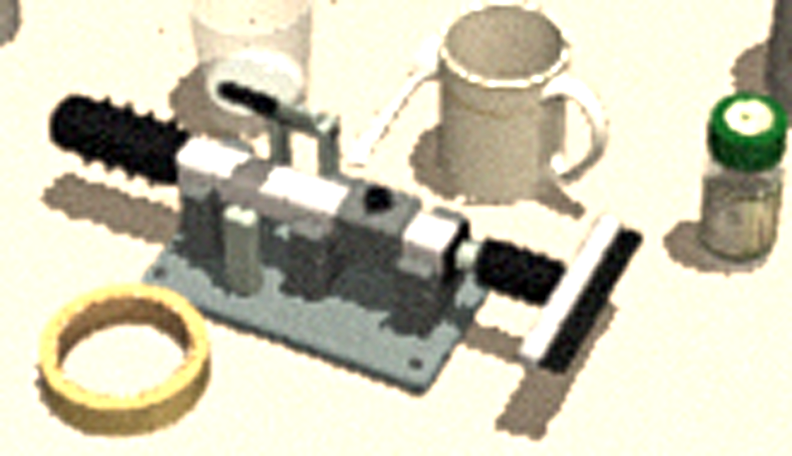

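The c1 crop shows the button at full-image pixel (346,221), the tab at (318,232) and the neck at (382,212). In c2 the same points are at (314,221), (286.5,200) and (343,237). Next I'll triangulate them.

```bash
cat >> h.py <<'E'
def ray(c,u,v):
    T=np.array(c['pose']);d=T[:3,:3]@[(u-c['cx'])/c['fx'],(v-c['cy'])/c['fy'],1];return T[:3,3],d/np.linalg.norm(d)
def plane(c,u,v,z):
    o,d=ray(c,u,v);return o+d*(z-o[2])/d[2]
def tri(a,b):
    (o,d),(p,e)=a,b
    s=np.linalg.lstsq(np.c_[d,-e],p-o,rcond=None)[0];A=o+d*s[0];B=p+e*s[1];return (A+B)/2,np.linalg.norm(A-B)
E
python3 - <<'E'
from h import *
t,s=[dict(np.load(f'pics/{k}0.npz')) for k in('top','scene')]
C=lambda x,y:(240+x/4.3,140+y/4.3); S=lambda x,y:(235+x/4.8,180+y/4.8)
for n,a,b in(('button',(456,346),(378,196)),('tab',(335,397),(247,97)),('neck',(612,311),(520,273))):
    p,e=tri(ray(t,*C(*a)),ray(s,*S(*b)));print(n,p.round(1),e.round(1))
k=[plane(t,*C(*q),12)for q in((205,330),(520,248),(578,442),(258,535))]
print(np.round(k,1).tolist(),np.mean(k,0).round(1))
for i,j in((0,1),(3,2),(1,2),(0,3)):
    d=k[j]-k[i];print(np.linalg.norm(d).round(1),np.degrees(np.arctan2(d[1],d[0])).round(2))
# tube top axis: white tube pixels with z~73
W=pts(t);im=t['image']
# top-surface strip of tube + handle/neck axis via button & neck
for n,q in(('neck60+13',(612,311)),('handle',(150,440)),('button',(456,348))):
    print(n,plane(t,*C(*q),{'neck60+13':73,'handle':75,'button':86}[n]).round(1))
m=(im.min(-1)>150)&(abs(W[...,2]-73)<6);m[:190]=0;m[262:]=0;m[:,:285]=0;m[:,372:]=0
P=W[m];c=P.mean(0);w=np.linalg.svd(P[:,:2]-c[:2])[2][0];print('tube',m.sum(),c.round(1),np.degrees(np.arctan2(w[1],w[0])).round(2))
tab=plane(t,*C(335,397),140)
T=W[228:237,312:325].reshape(-1,3);print('tabdepth',np.nanmedian(T,0).round(1))
E
```

```text
button [525.6 118.   83.3] 1.3
tab [488.9 180.9 147.3] 1.8
neck [548.2  32.2  60.5] 1.1
[[549.5, 256.0, 12.0], [595.5, 76.7, 12.0], [484.0, 47.2, 12.0], [434.1, 225.6, 12.0]] [515.7 151.4  12. ]
185.1 -75.61
185.2 -74.36
115.3 -165.17
119.4 -165.25
neck60+13 [546.2  33.4  73. ]
handle [478.9 278.9  75. ]
button [524.5 117.8  86. ]
tube 0 [nan nan nan] 0.0
tabdepth [489.5 180.1 152.7]<stdin>:16: RuntimeWarning: Mean of empty slice.
  ret = um.true_divide(
```

Emit:
{"op": "arm_command", "data": {"rows": [34,-40,0,-10.2,0,34,-40,0,-10.2,0,34,-40,0,-10.2,0,34,-40,0,-10.2,0,34,-40,0,-10.2,0]}}

```text
clock: 0.72
eef_pos: [394.4, 301.0, 216.3]
eef_rot: [-3.141, 0.0, 1.827]
wrist_force: [1.0, -0.0, 0.6]
finger_gap: 47.7
```

Emit:
{"op": "arm_command", "data": {"rows": [34,-40,0,0,0,34,-40,0,0,0,33,-40,-10,0,0,0,0,0,0,0]}}

```text
clock: 1.23
eef_pos: [495.7, 180.0, 205.2]
eef_rot: [-3.14, 0.0, 1.829]
wrist_force: [-0.7, 0.6, -0.4]
finger_gap: 7.5
```

```bash
python3 - <<'E'
from h import *
s=manip.read_state();print(s['clock'],s['eef_pos'],s['eef_rot'],s['wrist_force'],s['finger_gap'])
c=snap('scene','s1')['image'][120:280,190:400]
cv2.imwrite('pics/s1c.png',cv2.convertScaleAbs(cv2.resize(c,None,fx=3.7,fy=3.7,interpolation=cv2.INTER_CUBIC),alpha=1.6))
E
```

```text
1.225 [495.65209923 180.02505225 205.24243736] [-3.13957204e+00  3.12789184e-04  1.82893575e+00] [-0.71861549  0.63711681 -0.41325703] 7.4975208213421665
```

View pics/s1c.png

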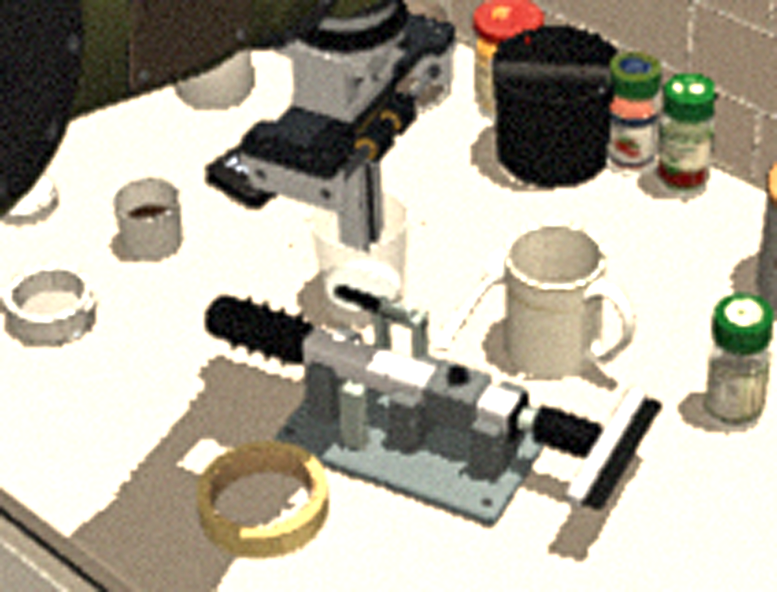

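The closed fingertips at (365,245) are lined up above the tab at (355,297), so I'll push it down along its arc.

Emit:
{"op": "arm_command", "data": {"rows": [0,1,-40,0,0,-5,-1,-10,0,0,-4,-1,-10,0,0,-7,-2,-11,0,0,-6,-1.5,-12,0,0]}}

```text
clock: 1.9
eef_pos: [472.6, 178.8, 124.8]
eef_rot: [3.139, -0.0, 1.834]
wrist_force: [3.7, 0.6, 3.4]
finger_gap: 0.5
```

Emit:
{"op": "arm_command", "data": {"rows": [-4,-1,-12,0,0,-2,-0.5,-11,0,0,0,0,-3,0,0,0,0,0,0,0]}}

```text
clock: 2.4
eef_pos: [466.5, 176.4, 97.1]
eef_rot: [-3.141, 0.0, 1.833]
wrist_force: [0.4, 0.3, 0.9]
finger_gap: 0.5
```

```bash
python3 - <<'E'
from h import *
s=manip.read_state();print(s['clock'],s['eef_pos'],s['eef_rot'],s['wrist_force'],s['finger_gap'])
E
```

```text
2.4 [466.46347403 176.36036527  97.13326326] [-3.14051816e+00  2.28705407e-04  1.83278934e+00] [0.4283069  0.27642205 0.85675044] 0.47672312626983204
```

Emit:
{"op": "arm_command", "data": {"rows": [0,0,-2,0,0,0,0,-2,0,0,0,0,0,0,0]}}

```text
clock: 2.78
eef_pos: [466.7, 176.4, 95.4]
eef_rot: [3.141, 0.0, 1.833]
wrist_force: [-12.4, -4.3, 28.1]
finger_gap: 0.1
```

Emit:
{"op": "arm_command", "data": {"rows": [0,0,35,0,0,29,-29,5,0,0,29.5,-29.5,-5,0,0,0,0,-20,0,0,0,0,0,0,0]}}

```text
clock: 3.4
eef_pos: [524.5, 117.5, 107.1]
eef_rot: [-3.139, -0.0, 1.832]
wrist_force: [-0.6, -0.0, -1.1]
finger_gap: 0.8
```

```bash
python3 - <<'E'
from h import *
s=manip.read_state();print(s['clock'],s['eef_pos'],s['eef_rot'],s['wrist_force'],s['finger_gap'])
c=snap('scene','s2')['image'][160:280,230:390]
cv2.imwrite('pics/s2c.png',cv2.convertScaleAbs(cv2.resize(c,None,fx=5,fy=5,interpolation=cv2.INTER_CUBIC),alpha=1.6))
E
```

```text
3.4 [524.4722944  117.46080781 107.14808607] [-3.13855982e+00 -1.66501509e-04  1.83203704e+00] [-0.57924551 -0.0363181  -1.11262991] 0.7645886669491734
```

View pics/s2c.png

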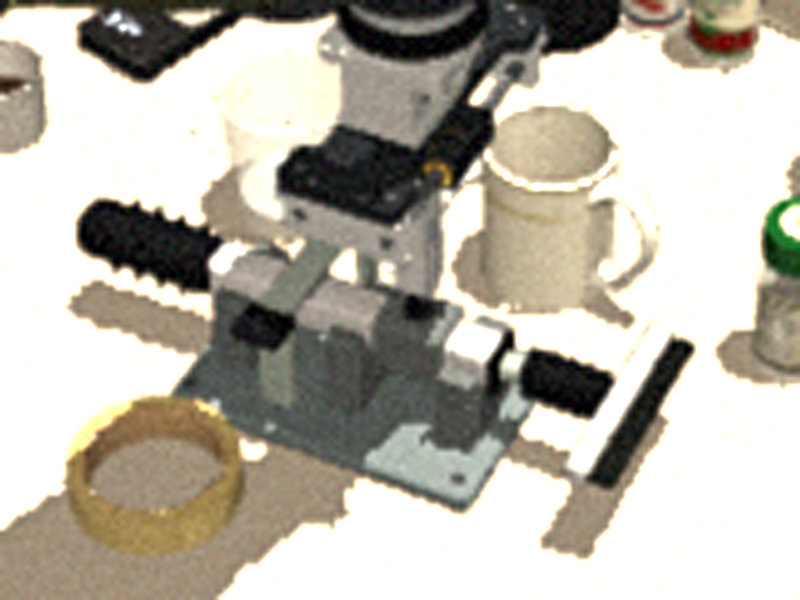

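The clamp bar is shut, with the tab at (262,325) on its post. The fingertips at (420,290) are over the button at (425,307), so I'll press it.

Emit:
{"op": "arm_command", "data": {"rows": [0,0,-8,0,0,0,0,-4,0,0,0,0,-4,0,0,0,0,-1,0,0,0,0,0,0,0]}}

```text
clock: 4.08
eef_pos: [525.2, 118.0, 91.4]
eef_rot: [3.142, 0.0, 1.833]
wrist_force: [-0.1, 0.4, 0.5]
finger_gap: 0.4
```

Emit:
{"op": "arm_command", "data": {"rows": [0,0,-1,0,0,0,0,-1,0,0,0,0,-1,0,0,0,0,0,0,0]}}

```text
clock: 4.58
eef_pos: [525.8, 118.1, 91.0]
eef_rot: [3.139, 0.0, 1.833]
wrist_force: [-11.4, -1.5, 29.5]
finger_gap: 0.6
```

Emit:
{"op": "arm_command", "data": {"rows": [0,0,35,0,0,11,-43,5,0,50,11.5,-43,0,0,50,0,0,0,0,50,0,0,0,0,50]}}

```text
clock: 5.2
eef_pos: [547.5, 32.2, 128.3]
eef_rot: [-3.141, -0.0, 1.832]
wrist_force: [-0.5, 0.4, 0.4]
finger_gap: 37.1
```

```bash
python3 - <<'E'
from h import *
s=manip.read_state();print(s['clock'],s['eef_pos'],s['eef_rot'],s['wrist_force'],s['finger_gap'])
c=snap('scene','s3')['image'][160:280,240:400]
cv2.imwrite('pics/s3c.png',cv2.convertScaleAbs(cv2.resize(c,None,fx=5,fy=5,interpolation=cv2.INTER_CUBIC),alpha=1.6))
E
```

```text
5.2 [547.50064255  32.20423814 128.27116244] [-3.14129687e+00 -1.41387162e-04  1.83236945e+00] [-0.5184255   0.37737312  0.37608088] 37.130454716214516
```

View pics/s3c.png

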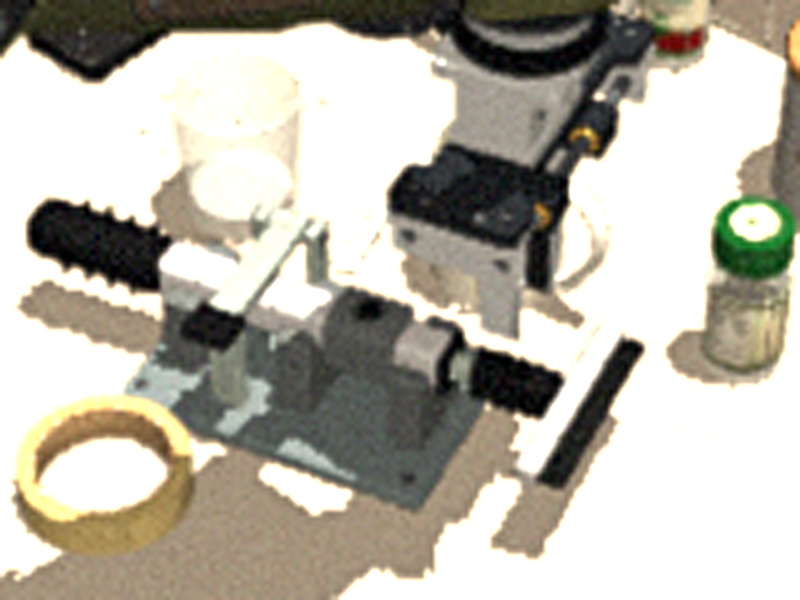

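The button now sits low at (368,308), and the clamp is shut. The gripper straddles the neck at (515,380), so I'll descend and grip.

Emit:
{"op": "arm_command", "data": {"rows": [0,0,-30,0,50,0,0,-40,0,50,0,0,-6,0,50,0,0,0,0,50], "newtons": 25}}

```text
clock: 5.75
eef_pos: [548.0, 32.5, 53.2]
eef_rot: [3.141, 0.0, 1.833]
wrist_force: [-0.5, 0.3, -0.3]
finger_gap: 50.0
```

Emit:
{"op": "arm_command", "data": {"rows": [0,0,0,0,10,0,0,0,0,10,0,0,0,0,10,0,0,0,0,10,0,0,0,0,10], "newtons": 25}}

```text
clock: 6.38
eef_pos: [548.0, 31.9, 52.9]
eef_rot: [3.141, 0.0, 1.833]
wrist_force: [0.4, 0.2, 3.9]
finger_gap: 20.1
```

Emit:
{"op": "arm_command", "data": {"rows": [1.3,-4.8,0,0,10,2.6,-9.7,0,0,10,2.6,-9.7,0,0,10,2.6,-9.7,0,0,10,0,0,0,0,10]}}

```text
clock: 7.0
eef_pos: [557.2, -2.5, 52.8]
eef_rot: [3.141, 0.0, 1.832]
wrist_force: [-0.2, 0.8, 5.5]
finger_gap: 19.7
```

Emit:
{"op": "arm_command", "data": {"rows": [2.6,-9.7,0,0,10,2.6,-9.7,0,0,10,2.6,-9.7,0,0,10,2.6,-9.7,0,0,10,0,0,0,0,10]}}

```text
clock: 7.62
eef_pos: [567.4, -41.4, 52.5]
eef_rot: [3.141, 0.0, 1.832]
wrist_force: [1.2, 1.2, 5.0]
finger_gap: 20.0
```

Emit:
{"op": "arm_command", "data": {"rows": [2.6,-9.7,0,0,10,2.6,-9.7,0,0,10,2.6,-9.7,0,0,10,1.3,-4.8,0,0,10,0,0,0,0,10]}}

```text
clock: 8.25
eef_pos: [576.3, -75.1, 52.4]
eef_rot: [3.142, 0.0, 1.832]
wrist_force: [0.3, 2.7, 4.4]
finger_gap: 20.0
```

```bash
python3 - <<'E'
from h import *
s=manip.read_state();print(s['clock'],s['eef_pos'],s['eef_rot'],s['wrist_force'],s['finger_gap'])
snap('top','t4')
c=snap('scene','s4')['image'][170:290,250:410]
cv2.imwrite('pics/s4c.png',cv2.convertScaleAbs(cv2.resize(c,None,fx=5,fy=5,interpolation=cv2.INTER_CUBIC),alpha=1.6))
E
```

```text
8.25 [576.34117916 -75.14392289  52.4138207 ] [3.14157490e+00 3.01408896e-04 1.83218427e+00] [0.28152056 2.73916798 4.40003898] 19.98366961685411
```

View pics/s4c.png

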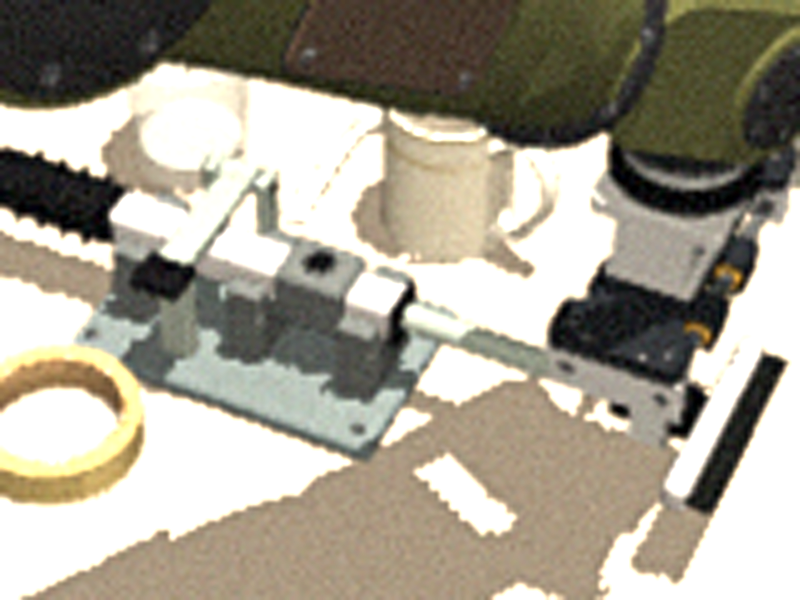

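The sliding part is out about 111 mm: the rod shows from (410,315) to (550,360), and the clamp and handle are still seated. I'll ease it onto the second stop.

Emit:
{"op": "arm_command", "data": {"rows": [1,-3.8,0,0,10,0.5,-1.9,0,0,10,0.5,-1.9,0,0,10,0.3,-1,0,0,10,0,0,0,0,10]}}

```text
clock: 8.98
eef_pos: [578.6, -83.4, 52.5]
eef_rot: [-3.142, 0.0, 1.833]
wrist_force: [0.3, 2.9, 3.9]
finger_gap: 20.0
```

Emit:
{"op": "arm_command", "data": {"rows": [0.3,-1,0,0,10,0.3,-1,0,0,10,0,0,0,0,10]}}

```text
clock: 9.35
eef_pos: [579.2, -85.4, 52.4]
eef_rot: [-3.142, 0.0, 1.833]
wrist_force: [0.0, 3.5, 3.0]
finger_gap: 20.0
```

Emit:
{"op": "arm_command", "data": {"rows": [0.3,-1,0,0,10,0.3,-1,0,0,10,0,0,0,0,10]}}

```text
clock: 9.72
eef_pos: [579.3, -85.9, 52.0]
eef_rot: [-3.141, -0.002, 1.833]
wrist_force: [-2.4, 13.7, 2.8]
finger_gap: 19.6
```

Emit:
{"op": "arm_command", "data": {"rows": [0,0,0,0,10,0,0,0,0,10,0,0,0,0,10,0,0,0,0,10]}}

```text
clock: 10.22
eef_pos: [579.2, -85.9, 52.0]
eef_rot: [-3.141, -0.002, 1.833]
wrist_force: [-2.3, 13.4, 3.1]
finger_gap: 19.5
```

```bash
python3 - <<'E'
from h import *
s=manip.read_state();print(s['clock'],s['eef_pos'],s['wrist_force'],np.abs(s['qd']).max(),s['finger_gap'])
t=snap('top','t5')['image'][130:310,240:430];c=snap('scene','s5')['image'][160:300,250:430]
f=lambda a:cv2.convertScaleAbs(cv2.resize(a,(400,int(a.shape[0]*400/a.shape[1])),interpolation=cv2.INTER_CUBIC),alpha=1.6)
a,b=f(t),f(c);h=max(len(a),len(b));o=np.zeros((h,800,3),np.uint8);o[:len(a),:400]=a;o[:len(b),400:]=b
cv2.imwrite('pics/f5.png',o)
E
```

```text
10.225 [579.24096534 -85.88275206  52.00654832] [-2.31901491 13.42517191  3.07949688] 0.0017336640038492842 19.500040000736274
```

View pics/f5.png

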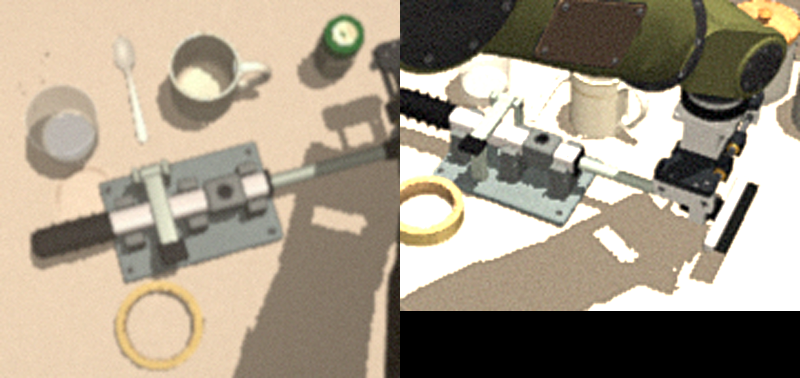

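The clamp is shut with its tab at (172,250), the tube is seated, the button is down at (228,190) and the rod is fully out. The bystanders haven't moved, and the force at the stop is a steady 13 N.

```bash
python3 -c "
from cell import manip
print(manip.sign_off())"
```

```text
the job is handed in; nothing more can be done
None
```

The squeegee is pulled out to the second stop and the gripper is holding it there by the neck, ready for you to tighten the collar. I handed the job in at about 10.2 s of the 48 s; no verdict was reported.

1. **Clamp bar:** I pushed it shut along its arc until it met firm resistance of about 28 N, with the fingertips at the height of the shut tab.
2. **Release button:** I pressed it to its end, about 30 N with the fingertips 80 mm above the worktop, which is the fully-down height.
3. **Pull:** I gripped the neck at 25 N and drew it straight out by about 122 mm of gripper travel. Up to 1.5 mm of that is lengthwise play.

**Last checks:**
- The pull against the stop held at about 13 N with no drift over 0.5 s, and the fingers still read the neck's width (19.5 mm).
- The grasp point is about 60 mm above the worktop.
- The final pictures show the clamp shut, the button down and the tube and handle seated. The mug, glass, spoon, jar and tape looked unmoved; the dosing cup was outside those last crops, and the arm never went near it.
- Nothing failed or disagreed. The two-camera measurements of the button, tab and neck agreed within 2 mm. The first stop's click did not show in the force readings, because it fell in the middle of a move.

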